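# Seal the clay mill's vacuum chamber

### The job

Close the hinged cover of the clay mill's vacuum chamber, then tighten its four wing screws evenly in cross order: one screw, then the one diagonally opposite, then the remaining two. Turn each clockwise until its wings lie parallel to the hinge, right over the small ribs on the cover, and clearly no further, so that the gasket is pressed evenly; leave the other things on the bench where they are.

Things in the scene. Friction and masses are not known exactly. Their poses are not given: they have to be found in the camera images.
- mill: Fixed clay de-airing mill: grey open vacuum chamber (base 250 x 270 mm, rim 100 mm high), steel barrel and nozzle behind it to x = 280 mm. Origin: centre of the chamber's underside, on the table. x points away from the robot along the barrel, y left, z up. Cover hinge line: parallel to y at x = 105, z = 100 mm. Pipe stub with gauge on the +y side to y = 154 mm, at 60 mm height.
- cover (a joint): Angle of the chamber's aluminium cover (222 x 244 x 12 mm, black gasket beneath), hinged on the far side. 0 = closed, flat on the rim (hard stop); grows as the robot-side edge swings up and away. Starts half open (0.7 to 1.05), top face looking up and away from the robot. Stiff hinge: stays where left; pushing the lip square to the top face takes under 10 N.
- cover_lip (a point): On the top face of the cover's pushing lip, a tongue 70 mm wide sticking out 31 mm from the middle of the robot-side edge; 240 mm from the hinge line along the cover and 15 mm above the hinge plane, square to the cover. z is square to the top face. With the cover closed it lies in the mill frame at (-135, 0, 115) mm.
- screw_near_left (a joint): Turn of the brass wing screw in the cover corner near the robot, left (+y) as seen from the robot. Grows clockwise seen from above (tightening). 0 = wings along the mill's x; 1.571 = wings parallel to the hinge, over the two small raised ribs beside the screw: tight. Starts at 0.3 to 0.75. Friction 0.12 N m, stays where left; no stop at the ribs, it can be overtightened past them.
- screw_near_left_wing (a point): Middle of that screw's wings, on its axis, 25 mm above the cover's top face. The wings are one upright flat blade 68 mm long, 9 mm thick, 12 to 38 mm above the cover, on a hub 22 mm across, 14 mm high. x along the wings, z along the axis. Cover closed: at (-92, 85, 140) mm in the mill frame.
- screw_near_right (a joint): Turn of the brass wing screw in the cover corner near the robot, right (-y). Grows clockwise seen from above (tightening). 0 = wings along the mill's x; 1.571 = wings parallel to the hinge, over the two small raised ribs beside the screw: tight. Starts at 0.3 to 0.75. Friction 0.12 N m, stays where left; no stop at the ribs, it can be overtightened past them.
- screw_near_right_wing (a point): Middle of that screw's wings, on its axis, 25 mm above the cover's top face. The wings are one upright flat blade 68 mm long, 9 mm thick, 12 to 38 mm above the cover, on a hub 22 mm across, 14 mm high. x along the wings, z along the axis. Cover closed: at (-92, -85, 140) mm in the mill frame.
- screw_far_left (a joint): Turn of the brass wing screw in the cover corner by the hinge, left (+y). Grows clockwise seen from above (tightening). 0 = wings along the mill's x; 1.571 = wings parallel to the hinge, over the two small raised ribs beside the screw: tight. Starts at 0.3 to 0.75. Friction 0.12 N m, stays where left; no stop at the ribs, it can be overtightened past them.
- screw_far_left_wing (a point): Middle of that screw's wings, on its axis, 25 mm above the cover's top face. The wings are one upright flat blade 68 mm long, 9 mm thick, 12 to 38 mm above the cover, on a hub 22 mm across, 14 mm high. x along the wings, z along the axis. Cover closed: at (68, 85, 140) mm in the mill frame.
- screw_far_right (a joint): Turn of the brass wing screw in the cover corner by the hinge, right (-y). Grows clockwise seen from above (tightening). 0 = wings along the mill's x; 1.571 = wings parallel to the hinge, over the two small raised ribs beside the screw: tight. Starts at 0.3 to 0.75. Friction 0.12 N m, stays where left; no stop at the ribs, it can be overtightened past them.
- screw_far_right_wing (a point): Middle of that screw's wings, on its axis, 25 mm above the cover's top face. The wings are one upright flat blade 68 mm long, 9 mm thick, 12 to 38 mm above the cover, on a hub 22 mm across, 14 mm high. x along the wings, z along the axis. Cover closed: at (68, -85, 140) mm in the mill frame.
- bird: Bystander, to be left alone: small fired-clay bird, about 90 mm long, 70 mm high, beside the chamber. Origin: centre of its underside.
- cup: Bystander, to be left alone: clay cup, 72 mm across, 75 mm high, beside the chamber. Origin: centre of its underside.
- stick: Bystander, to be left alone: flat wooden modelling stick, 220 mm long, 10 mm thick, beside the barrel on the right. Origin: centre of its underside.
- pin: Bystander, to be left alone: wooden rolling pin, 300 mm long, 48 mm thick, on the left of the table. Origin: centre of its underside.
- bowl: Bystander, to be left alone: white bowl, 140 mm across, 60 mm high, on the right of the table. Origin: centre of its underside.
- jar: Bystander, to be left alone: glass jar with a white lid, 72 mm across, 95 mm high, on the right of the table. Origin: centre of its underside.
- block: Bystander, to be left alone: block of hard clay, 120 x 80 x 50 mm, on the left of the table. Origin: centre of its underside.

How it is judged:
By the outcome, as a careful person would: the job done as asked, in the order asked, and still so for the second after the job is handed in, with the robot touching nothing.
It also fails if it takes over 70 s, if anything falls off the work surface, if the arm or the gripper's body presses on something with over 40 N, if the wrist force passes 120 N, or if a joint passes its speed limit or range.

### The arm

A 7-joint arm with a two-finger parallel gripper is mounted at the origin on the work surface. World frame = base frame: x ahead of the robot, y to its left, z up, the work surface at z = 0. Lengths are in m, angles in rad, forces in N, time in s.
With the tool pointing down it reaches from about 0.425 to 0.95 m from the base axis. Payload 4.7 kg.
Tool frame: the origin (TCP) lies at the very end of the fingers, on their centre line; the grasp point (between the pads) lies 19 mm behind it (grip_point_offset is the distance from the TCP to the grasp point, in m); z points along the fingers, y is the line along which they close (so a half turn about z gives the same grasp; the last joint's range is limited). The gripper opens to 85 mm and grips with 20 to 120 N. Pads are 22 mm wide; open, the fingers measure 114 mm over their backs; the gripper's body (76 mm by 85 mm) begins 54 mm behind the grasp point. The pads swing forward as they close: fully open they stand 13 mm farther back than shut.
Start: joints at [1.194, 0.469, -0.049, 1.532, 0.024, 1.141, -0.082], TCP at [0.23, -0.635, 0.231] pointing down, gripper open.
Joint ranges: [-2.59, 2.59], [-0.33, 1.99], [-1.39, 1.29], [0.1, 2.45], [-1.04, 4.18], [0.21, 1.99], [-2.66, 2.66]. Speed limits (rad/s): [2.57, 2.57, 3.14, 3.14, 3.14, 3.14, 3.14].

### API

Orientations are given as a 3x3 rotation matrix whose columns are the frame's x, y, z axes.
In Python, from cell import sense, get_image, job_done, grip_point_offset gives the robot as it stands.
- The arm moves only by the tool arm_command, never from a script. Its argument "steps" is a list of rows, each a list of 7 numbers: the turn, a rotation vector about the tool's x, y, z in rad, then the shift along the tool's x, y, z in m, then the closure in counts, from 0 (fully open) to 255 (shut). A call has exactly 10 rows; each row is the pose to reach, as a shift and turn from the pose commanded when the call began, along the tool's axes at that moment; what a row does not reach only later rows make up. A row lasts 1/10 s, in which the tool goes at most 50 mm and 8.59 degrees, less where a joint would pass 70% of its speed; a pose out of reach is approached as far as the arm can. A call with a gripper value outside its range is refused whole. The fingers move at their own pace and stop on an object; "newtons" is the grip in N (left out, the last holds). Time passes only in rows, so rows that repeat a pose let the fingers close, or fill a call up. It gives the time, the measured TCP pose, the force, the opening and the grip force at its end, in the units of the state.
- sense(): the state, without advancing time (a new reading comes with each control period).
- get_image(name): name is "scene" or "top" or "wrist"; returns a dict with "img" (400x640x3 uint8, red, green, blue), "K" (3x3 intrinsics, pixels), "R" (3x3) and "t" (3): a world point X has camera coordinates R X + t. Camera axes: x right, y down, z forward; pixel columns grow to the right and rows downward; lengths in m; the calibration is good to about 2 mm. A picture is of the moment at which its call begins. There is no depth.
- job_done(): hands the job in; it is judged then, once.
The state is a dict: "time_s": time; "q": joint angles; "joint_velocities": joint speeds; "tau": joint torques, N m; "eef_pos": TCP position; "orientation": TCP orientation; "ft_force": force on the tool from outside, world axes, zero at the start; "ft_torque": the same for the moment, N m; "gripper_width": finger opening in m; "grasp_force": force on a finger pad.
Only numpy, scipy, OpenCV 4.12 (cv2) and the standard library are available. Lean on these libraries where they do the work, as an engineer would, in place of code of your own. Each camera call takes 0.05 s, during which the arm holds its last target. There are 200 camera calls.

## Working session

There is one attempt and no reset: what is moved stays moved. The work goes in short steps, Python scripts to look and compute and a tool call to move; the robot and the scene stay as the last step left them, time stands still between calls to the robot, and variables do not carry over. Pictures are saved under pics/ and viewed, at most 10 in all, crops included, and the job is handed in when it is done.

Besides the shell and the picture viewer there is one more tool, called after "Request:" by a JSON object that holds its "op" and its "data", one argument or row to a line. arm_command: Moves the arm, as the interface text tells. Its arguments: {"type":"object","properties":{"steps":{"type":"array","items":{"type":"array","items":{"type":"number"}}},"newtons":{"type":"number"}},"required":["steps"]}

```bash
mkdir -p pics; ls; python3 - <<'E'
from cell import *
import cv2
s=sense();print(s['time_s'],s['eef_pos'],s['orientation'])
for n in("scene","top"):
    d=get_image(n);cv2.imwrite(f"pics/{n}0.png",d["img"][:,:,::-1]);print(n,d["K"],d["R"],d["t"])
E
```

```text
pics
0.0 [ 0.22986037 -0.63405141  0.23026895] [[ 9.40118106e-01  3.40848092e-01 -7.24127567e-04]
 [ 3.40848854e-01 -9.40116408e-01  1.78853464e-03]
 [-7.11455863e-05 -1.92825185e-03 -9.99998138e-01]]
scene [[484.06090303   0.         315.53859046]
 [  0.         484.06090303 202.14545404]
 [  0.           0.           1.        ]] [[ 0.90236576  0.43070377 -0.01517558]
 [ 0.35047376 -0.75385795 -0.55575744]
 [-0.25080706  0.49617784 -0.83120597]] [-0.49014136 -0.13213256  2.02241545]
top [[380.14741608   0.         315.49363808]
 [  0.         380.14741608 198.29523989]
 [  0.           0.           1.        ]] [[ 0.0206064  -0.99978182  0.00341975]
 [-0.99762788 -0.02078648 -0.06562425]
 [ 0.06568102 -0.00205936 -0.99783855]] [-0.02078615  0.5791178   1.2058067 ]
```

View pics/scene0.png

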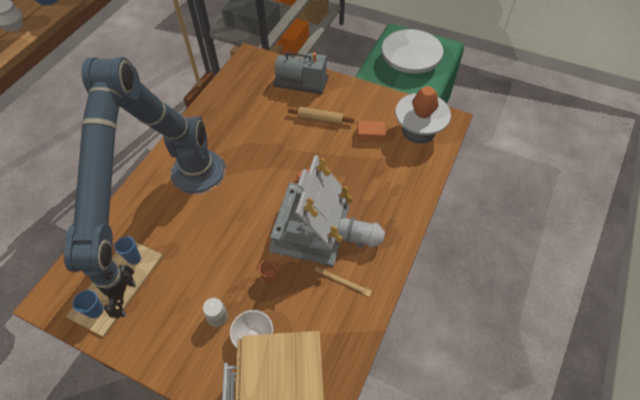

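View pics/top0.png

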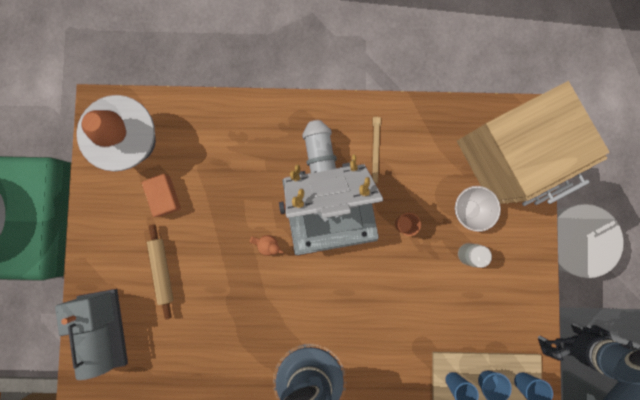

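The mill is at around (335,200) in the top view and yawed a few degrees, with the cover half open. I'll enlarge it next.

```bash
python3 - <<'E'
import cv2
a=cv2.imread("pics/top0.png")[110:260,240:440];cv2.imwrite("pics/topc.png",cv2.resize(a,None,fx=4,fy=4,interpolation=cv2.INTER_CUBIC))
a=cv2.imread("pics/scene0.png")[150:270,260:400];cv2.imwrite("pics/scenec.png",cv2.resize(a,None,fx=5,fy=5,interpolation=cv2.INTER_CUBIC))
E
```

```text
(no output)
```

View pics/topc.png

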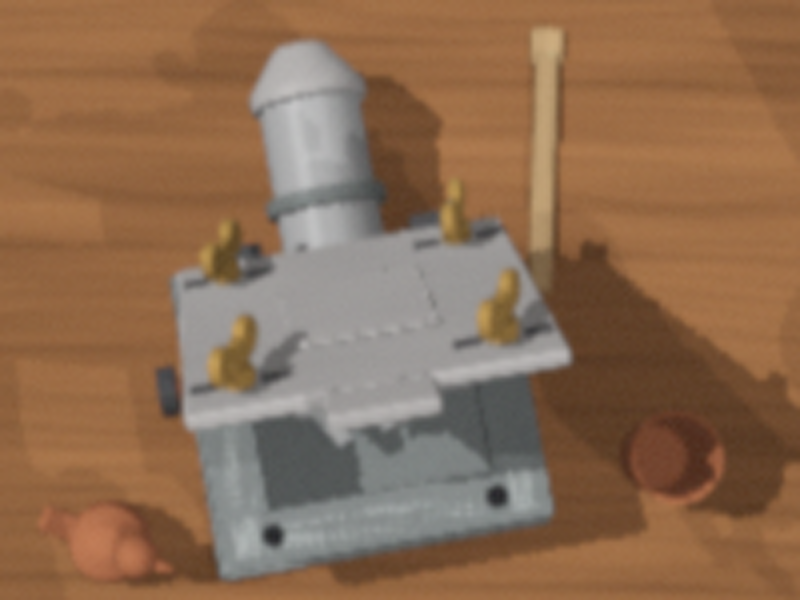

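View pics/scenec.png

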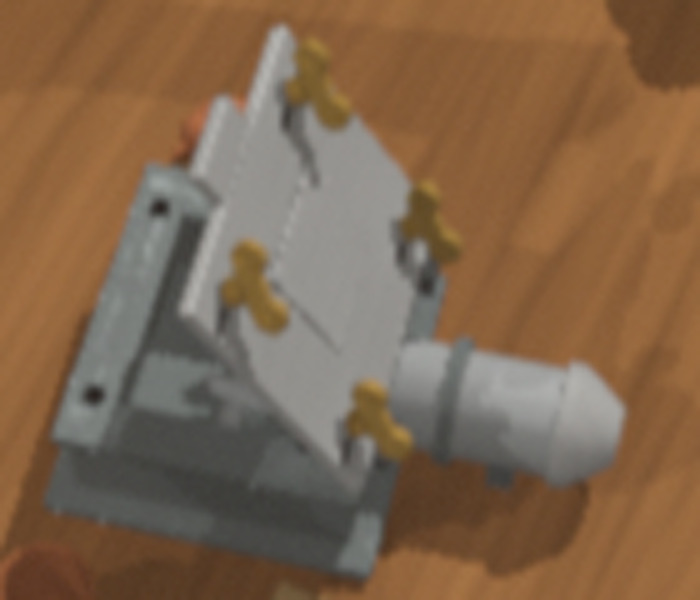

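In the top crop the rim's screw holes are at (273,535) and (498,495), and the wing middles at NL (235,353), NR (500,305), FL (222,250) and FR (455,212). In the scene crop the holes are at (158,208) and (93,395), and the wings at NL (318,85), NR (255,287), FL (430,222) and FR (378,420). These are enough to fit the mill pose and cover angle.

```bash
cat > h.py <<'E'
import numpy as np
from cell import *
from scipy.spatial.transform import Rotation as Ro
def proj(d,X):
    c=(d["R"]@np.asarray(X).T).T+d["t"];u=(d["K"]@c.T).T;return u[:,:2]/u[:,2:]
def cov(r,y,h,th): # r from hinge toward robot, h square to cover
    return np.array([.105-r*np.cos(th)+h*np.sin(th), y, .1+r*np.sin(th)+h*np.cos(th)])
def M(p,X):
    X=np.atleast_2d(X);c,s=np.cos(p[2]),np.sin(p[2])
    return np.c_[p[0]+c*X[:,0]-s*X[:,1],p[1]+s*X[:,0]+c*X[:,1],X[:,2]]
def rel(T,Rt,s):
    """shift & rotvec in tool axes from measured state to target TCP T, orientation Rt"""
    R=np.array(s['orientation']);return np.round(Ro.from_matrix(R.T@Rt).as_rotvec(),4),np.round(R.T@(np.array(T)-s['eef_pos']),4)
E
python3 - <<'E'
from h import *
from scipy.optimize import least_squares
D=[get_image("top"),get_image("scene")]
P=[np.array([(273,535),(498,495),(235,353),(500,305),(222,250),(455,212)])/4+[240,110],
   np.array([(158,208),(93,395),(318,85),(255,287),(430,222),(378,420)])/5+[260,150]]
def X(p): 
    t=p[3];return M(p,[(-.092,.085,.1),(-.092,-.085,.1),cov(.197,.085,.04,t),cov(.197,-.085,.04,t),cov(.037,.085,.04,t),cov(.037,-.085,.04,t)])
f=lambda p:np.concatenate([(proj(d,X(p))-q).ravel() for d,q in zip(D,P)])
r=least_squares(f,[.55,0,0.1,.9]);print(r.x,np.round(f(r.x).reshape(2,6,2),1))
p=r.x
for n,x in dict(lip=cov(.24,0,.015,p[3]),liptip=cov(.255,0,.015,p[3])).items(): print(n,M(p,x))
print(sense()['q'],sense()['time_s'])
E
```

```text
[ 0.54449207 -0.05613522  0.19429267  1.01000512] [[[ 0.2 -0. ]
  [-0.   0.1]
  [-0.  -0.2]
  [ 0.3  0.1]
  [ 0.1 -0.4]
  [-0.1 -1. ]]

 [[-0.5 -0.4]
  [-0.5 -0.2]
  [-0.2 -0.2]
  [-0.2 -0.2]
  [ 0.2 -0.2]
  [-0.  -0.4]]]
lip [[ 0.53473613 -0.05805494  0.31121814]]
liptip [[ 0.5269084  -0.05959524  0.32392066]]
[ 1.1941002   0.46916049 -0.04856268  1.53318861  0.02410085  1.14100122
 -0.08232589] 0.2
```

```bash
cat >> h.py <<'E'
p=np.array([.5445,-.0561,.1943])
def down(yaw): c,s=np.cos(yaw),np.sin(yaw);return np.array([[c,s,0],[s,-c,0],[0,0,-1.]])
E
python3 - <<'E'
from h import *
s=sense()
T=M(p,(.047,0,.42))[0];print(T)
print(rel(T,down(p[2]+np.pi/2),s))
E
```

```text
[ 0.5906156  -0.04702525  0.42      ]
(array([-1.0000e-03, -8.0000e-04, -1.4173e+00]), array([ 0.5392, -0.4294, -0.1889]))
```

Request:
{"op": "arm_command", "data": {
  "steps": [
    [0, 0, 0, 0, 0, -0.05, 255],
    [0, 0, 0, 0, 0, -0.1, 255],
    [0, 0, 0, 0, 0, -0.15, 255],
    [0, 0, -0.1, 0.01, -0.008, -0.19, 255],
    [0, 0, -0.2, 0.04, -0.032, -0.19, 255],
    [0, 0, -0.3, 0.08, -0.064, -0.19, 255],
    [0, 0, -0.4, 0.12, -0.095, -0.19, 255],
    [0, 0, -0.5, 0.155, -0.124, -0.19, 255],
    [0, 0, -0.6, 0.19, -0.152, -0.19, 255],
    [0, 0, -0.7, 0.225, -0.18, -0.19, 255]
  ],
  "newtons": 30
}}

```text
time_s: 1.2
eef_pos: [0.3809, -0.3867, 0.4214]
orientation: [[0.496, 0.868, 0.0], [0.868, -0.496, -0.0], [-0.0, 0.0, -1.0]]
ft_force: [0.4, -0.7, -0.1]
gripper_width: -0.0001
grasp_force: 0.0
```

```bash
cat > g.py <<'E'
import sys
from h import *
# args: mill x y z, yaw rel to mill
a=list(map(float,sys.argv[1:5]));s=sense()
print(s['time_s'],np.round(s['eef_pos'],4),np.round(s['q'],2),np.round(s['ft_force'],1),s['gripper_width'])
R=np.array(s['orientation']);m=s['eef_pos']-[p[0],p[1],0];c,d=np.cos(p[2]),np.sin(p[2])
print('mill',np.round([c*m[0]+d*m[1],-d*m[0]+c*m[1],m[2]],4),'yaw rel',round(np.arctan2(R[1,0],R[0,0])-p[2],4))
print(*rel(M(p,a[:3])[0],down(p[2]+a[3]),s))
E
python3 g.py .047 0 .42 1.571
```

```text
1.2 [ 0.3809 -0.3867  0.4214] [ 0.96  0.16 -0.29  1.54  0.04  1.45  0.15] [ 0.4 -0.7 -0.1] -0.00010587927340411004
mill [-0.2244 -0.2928  0.4214] yaw rel 0.8577
[ 1.000e-04  3.000e-04 -7.133e-01] [0.399  0.0137 0.0013]
```

Request:
{"op": "arm_command", "data": {
  "steps": [
    [0, 0, -0.08, 0.045, 0.002, 0, 255],
    [0, 0, -0.17, 0.09, 0.004, 0, 255],
    [0, 0, -0.26, 0.135, 0.006, 0, 255],
    [0, 0, -0.35, 0.18, 0.007, 0, 255],
    [0, 0, -0.44, 0.225, 0.009, 0, 255],
    [0, 0, -0.53, 0.27, 0.011, 0, 255],
    [0, 0, -0.62, 0.315, 0.012, 0, 255],
    [0, 0, -0.7, 0.36, 0.013, 0, 255],
    [0, 0, -0.713, 0.399, 0.0137, 0.0, 255],
    [0, 0, -0.713, 0.399, 0.0137, 0.0, 255]
  ]
}}

```text
time_s: 2.2
eef_pos: [0.5926, -0.0429, 0.4207]
orientation: [[-0.199, 0.98, -0.0], [0.98, 0.199, 0.004], [0.004, 0.001, -1.0]]
ft_force: [0.4, -0.4, 0.8]
gripper_width: -0.0
grasp_force: 0.0
```

```bash
python3 g.py .047 0 .323 1.571
python3 - <<'E'
from h import *
# push waypoints relative to th=1.01 contact, tool y=mill x, tool x=mill y, z down
for r in (.22,):
  for th in (1.05,1.01,.9,.8,.7,.6,.5,.4,.3,.2,.1,0):
    X=cov(r,0,.015,th)+[.0145,0,0]; print(th,np.round(X,4))
E
```

```text
2.2 [ 0.5926 -0.0429  0.4207] [ 0.47  0.29 -0.62  1.42  0.16  1.49  0.06] [ 0.4 -0.4  0.8] -3.0811863638318684e-05
mill [0.0498 0.0036 0.4207] yaw rel 1.5771
[ 0.0007 -0.0043  0.0061] [-0.004  -0.0029  0.0977]
1.05 [0.023  0.     0.2983]
1.01 [0.0152 0.     0.2943]
0.9 [-0.0055  0.      0.2817]
0.8 [-0.023   0.      0.2683]
0.7 [-0.0391  0.      0.2532]
0.6 [-0.0536  0.      0.2366]
0.5 [-0.0664  0.      0.2186]
0.4 [-0.0773  0.      0.1995]
0.3 [-0.0862  0.      0.1793]
0.2 [-0.0931  0.      0.1584]
0.1 [-0.0979  0.      0.1369]
0 [-0.1005  0.      0.115 ]
```

Request:
{"op": "arm_command", "data": {
  "steps": [
    [0, 0, 0, -0.003, -0.003, 0.04, 255],
    [0, 0, 0, -0.0036, -0.003, 0.08, 255],
    [0, 0, 0, -0.0036, -0.003, 0.115, 255],
    [0, 0, 0, -0.0036, -0.003, 0.125, 255],
    [0, 0, 0, -0.0036, -0.018, 0.1264, 255],
    [0, 0, 0, -0.0036, -0.035, 0.1264, 255],
    [0, 0, 0, -0.0036, -0.045, 0.133, 255],
    [0, 0, 0, -0.0036, -0.055, 0.139, 255],
    [0, 0, 0, -0.0036, -0.064, 0.146, 255],
    [0, 0, 0, -0.0036, -0.0728, 0.1524, 255]
  ]
}}

```text
time_s: 3.2
eef_pos: [0.5225, -0.0674, 0.2716]
orientation: [[-0.188, 0.982, 0.007], [0.982, 0.188, -0.001], [-0.002, 0.006, -1.0]]
ft_force: [1.8, -0.5, 5.0]
gripper_width: 0.0001
grasp_force: 2.1
```

```bash
python3 g.py -.0391 0 .2532 1.571; python3 g.py -.0664 0 .2186 1.571|tail -1
```

```text
3.2 [ 0.5225 -0.0674  0.2716] [ 0.56  0.24 -0.61  1.81  0.15  1.13  0.09] [ 1.8 -0.5  5. ] 5.539761835718792e-05
mill [-0.0238 -0.0068  0.2716] yaw rel 1.566
[ 0.0063  0.0021 -0.005 ] [ 0.0068 -0.0155  0.0183]
[ 0.0063  0.0021 -0.005 ] [ 0.0067 -0.043   0.0527]
```

Request:
{"op": "arm_command", "data": {
  "steps": [
    [0, 0, 0, 0.002, -0.007, 0.011, 255],
    [0, 0, 0, 0.004, -0.0153, 0.019, 255],
    [0, 0, 0, 0.006, -0.023, 0.027, 255],
    [0, 0, 0, 0.007, -0.0298, 0.036, 255],
    [0, 0, 0, 0.007, -0.0365, 0.045, 255],
    [0, 0, 0, 0.007, -0.0426, 0.054, 255],
    [0, 0, 0, 0.007, -0.048, 0.0635, 255],
    [0, 0, 0, 0.007, -0.0535, 0.073, 255],
    [0, 0, 0, 0.007, -0.058, 0.083, 255],
    [0, 0, 0, 0.007, -0.0624, 0.093, 255]
  ]
}}

```text
time_s: 4.2
eef_pos: [0.4577, -0.0719, 0.175]
orientation: [[-0.189, 0.982, 0.0], [0.982, 0.189, 0.0], [0.0, 0.0, -1.0]]
ft_force: [3.1, -0.6, 2.3]
gripper_width: -0.0
grasp_force: 1.3
```

```bash
python3 g.py -.0979 0 .1369 1.571; python3 g.py -.1005 0 .115 1.571|tail -1
```

```text
4.2 [ 0.4577 -0.0719  0.175 ] [ 0.59  0.24 -0.6   2.05  0.18  0.89  0.08] [ 3.1 -0.6  2.3] -1.387717453360736e-05
mill [-0.0882  0.0012  0.175 ] yaw rel 1.5666
[ 0.0001 -0.0003 -0.0044] [-0.0013 -0.0097  0.0381]
[ 0.0001 -0.0003 -0.0044] [-0.0013 -0.0123  0.06  ]
```

Request:
{"op": "arm_command", "data": {
  "steps": [
    [0, 0, 0, 0, -0.004, 0.01, 255],
    [0, 0, 0, 0, -0.007, 0.02, 255],
    [0, 0, 0, 0, -0.009, 0.03, 255],
    [0, 0, 0, 0, -0.01, 0.038, 255],
    [0, 0, 0, 0, -0.011, 0.045, 255],
    [0, 0, 0, 0, -0.012, 0.051, 255],
    [0, 0, 0, 0, -0.012, 0.055, 255],
    [0, 0, 0, 0, -0.012, 0.058, 255],
    [0, 0, 0, 0, -0.012, 0.06, 255],
    [0, 0, 0, 0, -0.012, 0.061, 255]
  ]
}}

```text
time_s: 5.2
eef_pos: [0.446, -0.0743, 0.115]
orientation: [[-0.189, 0.982, -0.001], [0.982, 0.189, -0.0], [-0.0, -0.001, -1.0]]
ft_force: [-4.2, 0.8, 11.0]
gripper_width: -0.0002
grasp_force: 5.7
```

```bash
python3 g.py -.1005 0 .115 1.571
```

```text
5.2 [ 0.446  -0.0743  0.115 ] [ 0.56  0.32 -0.57  2.14  0.25  0.75  0.02] [-4.2  0.8 11. ] -0.00017924016447814313
mill [-0.1002  0.0012  0.115 ] yaw rel 1.5664
[-0.0009  0.0001 -0.0046] [-0.0012 -0.0003  0.    ]
```

Request:
{"op": "arm_command", "data": {
  "steps": [
    [0, 0, 0, 0, 0, 0.001, 255],
    [0, 0, 0, 0, 0, 0.002, 255],
    [0, 0, 0, 0, 0, 0.002, 255],
    [0, 0, 0, 0, 0, 0.002, 255],
    [0, 0, 0, 0, 0, 0.002, 255],
    [0, 0, 0, 0, 0, 0.002, 255],
    [0, 0, 0, 0, 0, 0.002, 255],
    [0, 0, 0, 0, 0, 0.002, 255],
    [0, 0, 0, 0, 0, 0.002, 255],
    [0, 0, 0, 0, 0, 0.002, 255]
  ]
}}

```text
time_s: 6.2
eef_pos: [0.446, -0.0743, 0.1149]
orientation: [[-0.189, 0.982, -0.001], [0.982, 0.189, -0.002], [-0.002, -0.001, -1.0]]
ft_force: [-7.9, -0.6, 21.6]
gripper_width: -0.0002
grasp_force: 10.8
```

Request:
{"op": "arm_command", "data": {
  "steps": [
    [0, 0, 0, 0, 0, -0.03, 0],
    [0, 0, 0, 0, 0, -0.07, 0],
    [0, 0, 0, 0, 0.0, -0.11, 0],
    [0, 0, 0, 0, 0, -0.15, 0],
    [0, 0, 0, 0, 0, -0.19, 0],
    [0, 0, 0, 0, 0, -0.23, 0],
    [0, 0, 0, 0, 0, -0.24, 0],
    [0, 0, 0, 0, 0, -0.24, 0],
    [0, 0, 0, 0, 0, -0.24, 0],
    [0, 0, 0, 0, 0, -0.24, 0]
  ]
}}

```text
time_s: 7.2
eef_pos: [0.4454, -0.0743, 0.3511]
orientation: [[-0.189, 0.982, -0.003], [0.982, 0.189, 0.001], [0.001, -0.003, -1.0]]
ft_force: [0.4, -0.1, 0.1]
gripper_width: 0.0853
grasp_force: 0.0
```

```bash
python3 g.py -.092 .085 .131 1.571;python3 - <<'E'
from h import *
import cv2
d=get_image("wrist");cv2.imwrite("pics/w1.png",d["img"][:,:,::-1])
for y in(.085,-.085):
  for x in(-.092,.068): print(proj(d,M(p,(x,y,.140))),proj(d,M(p,(x,y,.153))))
E
```

```text
7.2 [ 0.4454 -0.0743  0.3511] [ 0.68  0.04 -0.62  1.83  0.02  1.28  0.24] [ 0.4 -0.1  0.1] 0.08529403697168154
mill [-0.1008  0.0013  0.3511] yaw rel 1.5666
[-0.003  -0.0014 -0.0044] [0.0834 0.0091 0.2201]
[[332.16313396 101.07216061]] [[332.45867643 100.70145067]]
[[475.76218294 100.43804984]] [[481.59922463 100.04219407]]
[[331.61732218 241.02529462]] [[331.8553667 245.3780351]]
[[456.72383181 240.68750651]] [[461.14721937 245.03584732]]
```

View pics/w1.png

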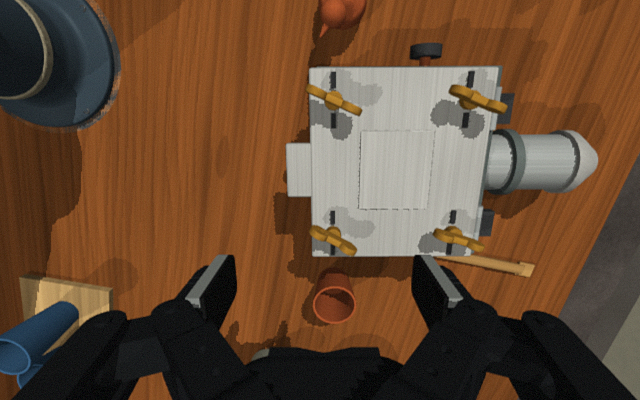

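The cover is closed and all four screws sit within 2 px of the prediction: NL (334,100), FL (477,99), NR (333,240), FR (459,240). Wing tip pixels are NL (308,89)-(360,113), FL (450,89)-(505,110), NR (312,229)-(354,252) and FR (434,231)-(484,248).

```bash
python3 - <<'E'
from h import *
d=get_image("wrist");Ri=d["R"].T;C=-Ri@d["t"];Ki=np.linalg.inv(d["K"])
def b(u,z=.147):
    v=Ri@Ki@np.array([*u,1]);return (C+v*(z-C[2])/v[2])
for n,a,e in [("NL",(308,89),(360,113)),("FL",(450,89),(505,110)),("NR",(312,229),(354,252)),("FR",(434,231),(484,248))]:
    A,E=b(a),b(e);v=E-A;m=(A+E)/2-[p[0],p[1],0];c,s=np.cos(p[2]),np.sin(p[2])
    print(n,'phi',p[2]-np.arctan2(v[1],v[0]),'len',np.linalg.norm(v),'mid',c*m[0]+s*m[1],-s*m[0]+c*m[1])
E
python3 g.py -.092 .085 .25 2.7
```

```text
NL phi 0.41507068201891306 len 0.062357867859028374 mid -0.08972373202315888 0.0847353153628744
FL phi 0.3349823271226465 len 0.06683899235246665 mid 0.06691048493318996 0.08567180629388899
NR phi 0.5380767455430141 len 0.06158572917122213 mid -0.08998730914183284 -0.08136316543705074
FR phi 0.342206114141112 len 0.06952704829586032 mid 0.06779267382531878 -0.08038223891389892
7.3 [ 0.4456 -0.0743  0.3514] [ 0.68  0.04 -0.62  1.83  0.02  1.28  0.24] [-0.   0.2  0.3] 0.08541777111513826
mill [-0.1005  0.0012  0.3514] yaw rel 1.5667
[-0.0014 -0.0026 -1.1333] [0.0837 0.0084 0.1015]
```

Request:
{"op": "arm_command", "data": {
  "steps": [
    [0, 0, -0.145, 0.02, 0.002, 0.02, 0],
    [0, 0, -0.29, 0.04, 0.004, 0.04, 0],
    [0, 0, -0.435, 0.06, 0.006, 0.06, 0],
    [0, 0, -0.58, 0.08, 0.008, 0.08, 0],
    [0, 0, -0.725, 0.084, 0.0094, 0.1, 0],
    [0, 0, -0.87, 0.084, 0.0094, 0.12, 0],
    [0, 0, -1.015, 0.084, 0.0094, 0.13, 0],
    [0, 0, -1.16, 0.084, 0.0094, 0.14, 0],
    [0, 0, -1.16, 0.084, 0.0094, 0.14, 0],
    [0, 0, -1.16, 0.084, 0.0094, 0.14, 0]
  ]
}}

```text
time_s: 8.3
eef_pos: [0.4394, 0.0099, 0.2126]
orientation: [[-0.975, 0.222, -0.001], [0.222, 0.975, 0.0], [0.001, 0.0, -1.0]]
ft_force: [-0.1, -0.2, -0.6]
gripper_width: 0.0854
grasp_force: 0.0
```

```bash
python3 g.py -.0915 .085 .133 2.727
```

```text
8.3 [0.4394 0.0099 0.2126] [ 0.6   0.18 -0.79  2.05  0.15  0.97  1.08] [-0.1 -0.2 -0.6] 0.08537494273147213
mill [-0.0903  0.0851  0.2126] yaw rel 2.7236
[ 0.0002 -0.0011 -0.0034] [ 0.0009 -0.0006  0.0796]
```

Request:
{"op": "arm_command", "data": {
  "steps": [
    [0, 0, -0.003, 0.001, -0.0006, 0.03, 0],
    [0, 0, -0.003, 0.001, -0.0006, 0.06, 0],
    [0, 0, -0.003, 0.001, -0.0006, 0.075, 60],
    [0, 0, -0.003, 0.001, -0.0006, 0.0795, 150],
    [0, 0, -0.003, 0.001, -0.0006, 0.0795, 200],
    [0, 0, -0.003, 0.001, -0.0006, 0.0795, 255],
    [0, 0, -0.003, 0.001, -0.0006, 0.0795, 255],
    [0, 0, -0.003, 0.001, -0.0006, 0.0795, 255],
    [0, 0, -0.003, 0.001, -0.0006, 0.0795, 255],
    [0, 0, -0.003, 0.001, -0.0006, 0.0795, 255]
  ],
  "newtons": 40
}}

```text
time_s: 9.3
eef_pos: [0.4399, 0.0118, 0.1347]
orientation: [[-0.976, 0.216, 0.004], [0.216, 0.976, 0.003], [-0.003, 0.004, -1.0]]
ft_force: [1.4, 5.0, 0.4]
gripper_width: 0.0079
grasp_force: 42.5
```

```bash
python3 g.py -.092 .085 .133 1.571; python3 -c "
from cell import *;s=sense();print(s['grasp_force'],s['ft_torque'])"
```

```text
9.3 [0.4399 0.0118 0.1347] [ 0.53  0.3  -0.75  2.14  0.28  0.8   0.96] [1.4 5.  0.4] 0.007874889960130891
mill [-0.0895  0.0868  0.1347] yaw rel 2.7296
[5.2000e-03 8.0000e-04 1.1586e+00] [ 0.0016 -0.0027  0.0017]
42.468853862956166 [ 1.07145422 -0.08998394 -0.08756275]
```

Request:
{"op": "arm_command", "data": {
  "steps": [
    [0, 0, 0.13, 0, 0.001, 0, 255],
    [0, 0, 0.26, 0, 0.0015, 0, 255],
    [0, 0, 0.39, 0, 0.0015, 0, 255],
    [0, 0, 0.52, 0, 0.0015, 0, 255],
    [0, 0, 0.65, 0, 0.0015, 0, 255],
    [0, 0, 0.78, 0, 0.0015, 0, 255],
    [0, 0, 0.91, 0, 0.0015, 0, 255],
    [0, 0, 1.04, 0, 0.0015, 0, 255],
    [0, 0, 1.15, 0, 0.0015, 0, 255],
    [0, 0, 1.158, 0, 0.0015, 0, 255]
  ]
}}

```text
time_s: 10.3
eef_pos: [0.4394, 0.0114, 0.1347]
orientation: [[-0.194, 0.981, 0.002], [0.981, 0.194, -0.0], [-0.001, 0.002, -1.0]]
ft_force: [-3.0, 0.3, 5.6]
gripper_width: 0.0077
grasp_force: 43.2
```

```bash
python3 g.py -.092 .085 .133 1.571; python3 -c "
from cell import *;s=sense();print(s['grasp_force'],s['ft_torque'])"
```

```text
10.3 [0.4394 0.0114 0.1347] [ 0.33  0.25 -0.51  2.15  0.18  0.78 -0.1 ] [-3.   0.3  5.6] 0.007745483108523939
mill [-0.0901  0.0866  0.1347] yaw rel 1.5713
[0.0017 0.0007 0.0003] [-0.0016 -0.0019  0.0017]
43.19857282564044 [ 0.06254515  0.54516731 -0.06205039]
```

Request:
{"op": "arm_command", "data": {
  "steps": [
    [0, 0, 0, 0, 0, 0, 100],
    [0, 0, 0, 0, 0, 0, 0],
    [0, 0, 0, 0, 0, 0, 0],
    [0, 0, 0, 0, 0, 0, 0],
    [0, 0, 0, 0, 0, 0, 0],
    [0, 0, 0, 0, 0, -0.03, 0],
    [0, 0, 0, 0, 0, -0.06, 0],
    [0, 0, 0, 0, 0, -0.09, 0],
    [0, 0, 0, 0, 0, -0.1, 0],
    [0, 0, 0, 0, 0, -0.1, 0]
  ]
}}

```text
time_s: 11.3
eef_pos: [0.4397, 0.011, 0.2345]
orientation: [[-0.194, 0.981, 0.003], [0.981, 0.194, -0.0], [-0.001, 0.003, -1.0]]
ft_force: [0.1, 0.6, -0.1]
gripper_width: 0.0855
grasp_force: 0.0
```

```bash
python3 g.py .069 -.084 .21 2.8
```

```text
11.3 [0.4397 0.011  0.2345] [ 0.38  0.11 -0.54  2.03  0.07  1.01  0.01] [ 0.1  0.6 -0.1] 0.08545452048100573
mill [-0.0899  0.0861  0.2345] yaw rel 1.5712
[ 0.0019  0.0028 -1.2288] [-0.1702  0.1588  0.0252]
```

Request:
{"op": "arm_command", "data": {
  "steps": [
    [0, 0, -0.13, -0.02, 0.018, 0, 0],
    [0, 0, -0.26, -0.04, 0.037, 0, 0],
    [0, 0, -0.39, -0.06, 0.056, 0, 0],
    [0, 0, -0.52, -0.08, 0.075, 0, 0],
    [0, 0, -0.65, -0.1, 0.094, 0, 0],
    [0, 0, -0.78, -0.12, 0.112, 0, 0],
    [0, 0, -0.91, -0.14, 0.131, 0.01, 0],
    [0, 0, -1.04, -0.16, 0.15, 0.02, 0],
    [0.002, 0.003, -1.17, -0.17, 0.159, 0.025, 0],
    [0.002, 0.003, -1.229, -0.17, 0.159, 0.025, 0]
  ]
}}

```text
time_s: 12.3
eef_pos: [0.6274, -0.1269, 0.2041]
orientation: [[-0.989, 0.145, -0.009], [0.145, 0.989, 0.002], [0.009, 0.001, -1.0]]
ft_force: [-0.9, 0.7, -0.3]
gripper_width: 0.0853
grasp_force: 0.0
```

```bash
python3 g.py .069 -.084 .134 2.8
```

```text
12.3 [ 0.6274 -0.1269  0.2041] [ 0.57  0.51 -0.62  1.62  0.32  1.12  1.29] [-0.9  0.7 -0.3] 0.08528234749393057
mill [ 0.0677 -0.0855  0.2041] yaw rel 2.8018
[ 0.0008 -0.0087  0.0018] [-0.0014  0.0017  0.0701]
```

Request:
{"op": "arm_command", "data": {
  "steps": [
    [0, 0, 0, 0, 0, 0, 0],
    [0.001, -0.004, 0.001, -0.001, 0.001, 0.03, 0],
    [0.001, -0.004, 0.001, -0.001, 0.001, 0.06, 60],
    [0.001, -0.004, 0.001, -0.001, 0.001, 0.07, 150],
    [0.001, -0.004, 0.001, -0.001, 0.001, 0.07, 200],
    [0.001, -0.004, 0.001, -0.001, 0.001, 0.07, 255],
    [0.001, -0.004, 0.001, -0.001, 0.001, 0.07, 255],
    [0.001, -0.004, 0.001, -0.001, 0.001, 0.07, 255],
    [0.001, -0.004, 0.001, -0.001, 0.001, 0.07, 255],
    [0.001, -0.004, 0.001, -0.001, 0.001, 0.07, 255]
  ]
}}

```text
time_s: 13.3
eef_pos: [0.6298, -0.1238, 0.1401]
orientation: [[-0.989, 0.147, 0.003], [0.147, 0.989, -0.001], [-0.004, -0.001, -1.0]]
ft_force: [-0.4, 1.1, 6.1]
gripper_width: 0.0076
grasp_force: 40.3
```

```bash
python3 g.py .069 -.0845 .134 1.571; python3 -c "
from cell import *;s=sense();print(s['grasp_force'],s['ft_torque'])"
```

```text
13.3 [ 0.6298 -0.1238  0.1401] [ 0.54  0.57 -0.59  1.69  0.37  0.99  1.24] [-0.4  1.1  6.1] 0.007577634206791381
mill [ 0.0706 -0.0829  0.1401] yaw rel 2.7997
[0.0015 0.0037 1.2287] [ 0.001  -0.0021  0.0061]
40.30004130676389 [0.13120391 0.13895078 0.07994612]
```

Request:
{"op": "arm_command", "data": {
  "steps": [
    [0, 0, 0.13, 0, 0, 0, 255],
    [0, 0, 0.26, 0, 0, 0, 255],
    [0, 0, 0.39, 0, 0, 0, 255],
    [0, 0, 0.52, 0, 0, 0, 255],
    [0, 0, 0.65, 0, 0, 0, 255],
    [0, 0, 0.78, 0, 0, 0, 255],
    [0, 0, 0.91, 0, 0, 0, 255],
    [0, 0, 1.04, 0, 0, 0, 255],
    [0, 0, 1.17, 0, 0, 0, 255],
    [0, 0, 1.229, 0, 0, 0, 255]
  ]
}}

```text
time_s: 14.3
eef_pos: [0.6293, -0.1243, 0.1401]
orientation: [[-0.19, 0.982, 0.002], [0.982, 0.19, -0.002], [-0.003, 0.002, -1.0]]
ft_force: [-1.8, -0.1, 6.7]
gripper_width: 0.0074
grasp_force: 40.4
```

```bash
python3 g.py .069 -.0845 .134 1.571; python3 -c "
from cell import *;s=sense();print(s['grasp_force'],s['ft_torque'])"
```

```text
14.3 [ 0.6293 -0.1243  0.1401] [ 0.34  0.52 -0.3   1.7   0.18  0.95  0.16] [-1.8 -0.1  6.7] 0.007442111467682003
mill [ 0.0701 -0.0832  0.1401] yaw rel 1.5672
[ 0.002   0.0026 -0.0038] [-0.0012 -0.0011  0.0061]
40.40694795548916 [-0.07602664  0.36252057  0.0930184 ]
```

Request:
{"op": "arm_command", "data": {
  "steps": [
    [0, 0, 0, 0, 0, 0, 100],
    [0, 0, 0, 0, 0, 0, 0],
    [0, 0, 0, 0, 0, 0, 0],
    [0, 0, 0, 0, 0, 0, 0],
    [0, 0, 0, 0, 0, 0, 0],
    [0, 0, 0, 0, 0, -0.03, 0],
    [0, 0, 0, 0, 0, -0.06, 0],
    [0, 0, 0, 0, 0, -0.09, 0],
    [0, 0, 0, 0, 0, -0.09, 0],
    [0, 0, 0, 0, 0, -0.09, 0]
  ]
}}

```text
time_s: 15.3
eef_pos: [0.6288, -0.124, 0.229]
orientation: [[-0.193, 0.981, 0.002], [0.981, 0.193, -0.001], [-0.002, 0.001, -1.0]]
ft_force: [0.5, -0.2, -1.3]
gripper_width: 0.0852
grasp_force: 0.0
```

```bash
python3 g.py -.0905 -.0835 .21 2.6
```

```text
15.3 [ 0.6288 -0.124   0.229 ] [ 0.36  0.43 -0.32  1.61  0.15  1.12  0.2 ] [ 0.5 -0.2 -1.3] 0.08519664537356955
mill [ 0.0696 -0.0829  0.229 ] yaw rel 1.5706
[ 5.0000e-04  2.3000e-03 -1.0294e+00] [-0.0006 -0.1601  0.0188]
```

Request:
{"op": "arm_command", "data": {
  "steps": [
    [0, 0, -0.12, 0, -0.02, 0, 0],
    [0, 0, -0.24, 0, -0.04, 0, 0],
    [0, 0, -0.36, 0, -0.06, 0, 0],
    [0, 0, -0.48, 0, -0.08, 0, 0],
    [0, 0, -0.6, 0, -0.1, 0, 0],
    [0, 0, -0.72, 0, -0.12, 0, 0],
    [0, 0, -0.84, 0, -0.14, 0.01, 0],
    [0, 0, -0.96, -0.0006, -0.16, 0.019, 0],
    [0, 0.002, -1.029, -0.0006, -0.16, 0.019, 0],
    [0, 0.002, -1.029, -0.0006, -0.16, 0.019, 0]
  ]
}}

```text
time_s: 16.3
eef_pos: [0.4703, -0.1556, 0.208]
orientation: [[-0.94, 0.342, -0.004], [0.342, 0.94, 0.001], [0.004, 0.0, -1.0]]
ft_force: [-0.4, -0.1, -0.0]
gripper_width: 0.0853
grasp_force: 0.0
```

```bash
python3 g.py -.0905 -.0835 .134 2.6
```

```text
16.3 [ 0.4703 -0.1556  0.208 ] [ 0.68  0.24 -0.52  1.95  0.14  0.98  1.32] [-0.4 -0.1 -0. ] 0.08531210516540687
mill [-0.092  -0.0833  0.208 ] yaw rel 2.5985
[ 0.0001 -0.0038 -0.0015] [-0.0017  0.0006  0.074 ]
```

Request:
{"op": "arm_command", "data": {
  "steps": [
    [0, 0, 0, 0, 0, 0, 0],
    [0, -0.002, -0.001, -0.001, 0, 0.03, 0],
    [0, -0.002, -0.001, -0.001, 0, 0.06, 60],
    [0, -0.002, -0.001, -0.001, 0, 0.073, 150],
    [0, -0.002, -0.001, -0.001, 0, 0.073, 200],
    [0, -0.002, -0.001, -0.001, 0, 0.073, 255],
    [0, -0.002, -0.001, -0.001, 0, 0.073, 255],
    [0, -0.002, -0.001, -0.001, 0, 0.073, 255],
    [0, -0.002, -0.001, -0.001, 0, 0.073, 255],
    [0, -0.002, -0.001, -0.001, 0, 0.073, 255]
  ]
}}

```text
time_s: 17.3
eef_pos: [0.474, -0.1554, 0.1378]
orientation: [[-0.941, 0.339, 0.004], [0.339, 0.941, -0.001], [-0.004, 0.001, -1.0]]
ft_force: [-0.8, 1.6, 6.0]
gripper_width: 0.0072
grasp_force: 41.7
```

```bash
python3 g.py -.0905 -.0835 .134 1.571; python3 -c "
from cell import *;s=sense();print(s['grasp_force'],s['ft_torque'])"
```

```text
17.3 [ 0.474  -0.1554  0.1378] [ 0.64  0.34 -0.5   2.02  0.22  0.83  1.25] [-0.8  1.6  6. ] 0.007166817472762724
mill [-0.0883 -0.0838  0.1378] yaw rel 2.601
[0.0029 0.0035 1.03  ] [ 0.002  -0.0009  0.0038]
41.68212812219281 [ 0.51350917 -0.11893267  0.07735181]
```

Request:
{"op": "arm_command", "data": {
  "steps": [
    [0, 0, 0.12, 0.001, 0, 0, 255],
    [0, 0, 0.24, 0.001, 0, 0, 255],
    [0, 0, 0.36, 0.001, 0, 0, 255],
    [0, 0, 0.48, 0.001, 0, 0, 255],
    [0, 0, 0.6, 0.001, 0, 0, 255],
    [0, 0, 0.72, 0.001, 0, 0, 255],
    [0, 0, 0.84, 0.001, 0, 0, 255],
    [0, 0, 0.94, 0.001, 0, 0, 255],
    [0, 0, 1.01, 0.001, 0, 0, 255],
    [0, 0, 1.029, 0.001, 0, 0, 255]
  ]
}}

```text
time_s: 18.3
eef_pos: [0.4725, -0.1565, 0.1378]
orientation: [[-0.192, 0.981, 0.003], [0.981, 0.192, -0.003], [-0.003, 0.003, -1.0]]
ft_force: [0.0, -0.4, 6.2]
gripper_width: 0.0077
grasp_force: 41.7
```

```bash
python3 g.py -.0905 -.0835 .134 1.571
```

```text
18.3 [ 0.4725 -0.1565  0.1378] [ 0.47  0.31 -0.28  2.04  0.12  0.81  0.31] [ 0.  -0.4  6.2] 0.007743272958394002
mill [-0.09   -0.0847  0.1378] yaw rel 1.5698
[ 0.0029  0.0032 -0.0012] [ 0.0012 -0.0005  0.0038]
```

Good. Next I'll release, lift and go on to the far left screw.

Request:
{"op": "arm_command", "data": {
  "steps": [
    [0, 0, 0, 0, 0, 0, 100],
    [0, 0, 0, 0, 0, 0, 0],
    [0, 0, 0, 0, 0, 0, 0],
    [0, 0, 0, 0, 0, 0, 0],
    [0, 0, 0, 0, 0, 0, 0],
    [0, 0, 0, 0, 0, -0.03, 0],
    [0, 0, 0, 0, 0, -0.06, 0],
    [0, 0, 0, 0, 0, -0.09, 0],
    [0, 0, 0, 0, 0, -0.1, 0],
    [0, 0, 0, 0, 0, -0.1, 0]
  ]
}}

```text
time_s: 19.3
eef_pos: [0.4723, -0.1556, 0.2376]
orientation: [[-0.194, 0.981, 0.004], [0.981, 0.194, -0.001], [-0.002, 0.004, -1.0]]
ft_force: [0.1, 0.3, -1.4]
gripper_width: 0.0852
grasp_force: 0.0
```

```bash
python3 g.py .069 .0865 .21 2.806
```

```text
19.3 [ 0.4723 -0.1556  0.2376] [ 0.49  0.19 -0.3   1.93  0.06  1.03  0.36] [ 0.1  0.3 -1.4] 0.0852266415937578
mill [-0.09   -0.0836  0.2376] yaw rel 1.5714
[ 0.0019  0.0042 -1.2346] [0.1701 0.159  0.0278]
```

Request:
{"op": "arm_command", "data": {
  "steps": [
    [0, 0, -0.13, 0.02, 0.018, 0, 0],
    [0, 0, -0.26, 0.04, 0.037, 0, 0],
    [0, 0, -0.39, 0.06, 0.056, 0, 0],
    [0, 0, -0.52, 0.08, 0.075, 0, 0],
    [0, 0, -0.65, 0.1, 0.094, 0, 0],
    [0, 0, -0.78, 0.12, 0.112, 0, 0],
    [0, 0, -0.91, 0.14, 0.131, 0.01, 0],
    [0, 0, -1.04, 0.16, 0.15, 0.02, 0],
    [0.001, 0.003, -1.17, 0.17, 0.159, 0.028, 0],
    [0.001, 0.003, -1.235, 0.17, 0.159, 0.028, 0]
  ]
}}

```text
time_s: 20.3
eef_pos: [0.5934, 0.0448, 0.2048]
orientation: [[-0.991, 0.133, -0.007], [0.133, 0.991, 0.003], [0.008, 0.002, -1.0]]
ft_force: [0.1, -0.0, -0.3]
gripper_width: 0.0854
grasp_force: 0.0
```

```bash
python3 g.py .069 .0865 .134 2.806
```

```text
20.3 [0.5934 0.0448 0.2048] [ 0.29  0.43 -0.58  1.73  0.26  1.07  1.06] [ 0.1 -0.  -0.3] 0.08535035472490611
mill [0.0675 0.0896 0.2048] yaw rel 2.8144
[ 0.002  -0.0076  0.0084] [-0.0029 -0.0026  0.0707]
```

Request:
{"op": "arm_command", "data": {
  "steps": [
    [0, 0, 0, 0, 0, 0, 0],
    [0.001, -0.003, 0.003, -0.001, -0.001, 0.03, 0],
    [0.001, -0.003, 0.003, -0.001, -0.001, 0.06, 60],
    [0.001, -0.003, 0.003, -0.001, -0.001, 0.073, 150],
    [0.001, -0.003, 0.003, -0.001, -0.001, 0.073, 200],
    [0.001, -0.003, 0.003, -0.001, -0.001, 0.073, 255],
    [0.001, -0.003, 0.003, -0.001, -0.001, 0.073, 255],
    [0.001, -0.003, 0.003, -0.001, -0.001, 0.073, 255],
    [0.001, -0.003, 0.003, -0.001, -0.001, 0.073, 255],
    [0.001, -0.003, 0.003, -0.001, -0.001, 0.073, 255]
  ]
}}

```text
time_s: 21.3
eef_pos: [0.5966, 0.0429, 0.1371]
orientation: [[-0.99, 0.143, 0.005], [0.143, 0.99, 0.002], [-0.005, 0.002, -1.0]]
ft_force: [0.4, 5.8, 4.6]
gripper_width: 0.0073
grasp_force: 42.3
```

```bash
python3 g.py .069 .0865 .134 1.571; python3 -c "
from cell import *;s=sense();print(s['grasp_force'],s['ft_torque'])"
```

```text
21.3 [0.5966 0.0429 0.1371] [ 0.26  0.5  -0.55  1.8   0.31  0.93  1.01] [0.4 5.8 4.6] 0.007323235908078463
mill [0.0703 0.0871 0.1371] yaw rel 2.8042
[0.0049 0.0026 1.2332] [ 0.001  -0.001   0.0031]
42.30310718994588 [ 1.0881312  -0.211228   -0.12723943]
```

Request:
{"op": "arm_command", "data": {
  "steps": [
    [0, 0, 0.13, 0, 0.001, 0, 255],
    [0, 0, 0.26, 0, 0.001, 0, 255],
    [0, 0, 0.39, 0, 0.001, 0, 255],
    [0, 0, 0.52, 0, 0.001, 0, 255],
    [0, 0, 0.65, 0, 0.001, 0, 255],
    [0, 0, 0.78, 0, 0.001, 0, 255],
    [0, 0, 0.91, 0, 0.001, 0, 255],
    [0, 0, 1.04, 0, 0.001, 0, 255],
    [0, 0, 1.17, 0, 0.001, 0, 255],
    [0, 0, 1.232, 0, 0.001, 0, 255]
  ]
}}

```text
time_s: 22.3
eef_pos: [0.5963, 0.0427, 0.1371]
orientation: [[-0.191, 0.982, 0.003], [0.982, 0.191, -0.0], [-0.001, 0.003, -1.0]]
ft_force: [-0.0, 2.3, 6.5]
gripper_width: 0.0076
grasp_force: 42.5
```

```bash
python3 g.py .069 .0865 .134 1.571
```

```text
22.3 [0.5963 0.0427 0.1371] [ 0.05  0.45 -0.26  1.81  0.14  0.89 -0.08] [-0.   2.3  6.5] 0.007568562116248495
mill [0.0699 0.0869 0.1371] yaw rel 1.5691
[ 0.0033  0.0011 -0.0019] [-0.0004 -0.0009  0.0031]
```

Release, lift, and move back toward the robot for a check.

Request:
{"op": "arm_command", "data": {
  "steps": [
    [0, 0, 0, 0, 0, 0, 100],
    [0, 0, 0, 0, 0, 0, 0],
    [0, 0, 0, 0, 0, 0, 0],
    [0, 0, 0, 0, 0, 0, 0],
    [0, 0, 0, 0, 0, 0, 0],
    [0, 0, 0, 0, 0, -0.04, 0],
    [0, 0, 0, 0, 0, -0.08, 0],
    [0, 0, 0, 0, 0, -0.12, 0],
    [0, 0, 0, -0.02, -0.03, -0.16, 0],
    [0, 0, 0, -0.04, -0.07, -0.19, 0]
  ]
}}

```text
time_s: 23.3
eef_pos: [0.5399, -0.0065, 0.3232]
orientation: [[-0.196, 0.981, 0.004], [0.981, 0.196, 0.0], [-0.001, 0.004, -1.0]]
ft_force: [-0.4, 0.1, 0.1]
gripper_width: 0.0853
grasp_force: 0.0
```

Request:
{"op": "arm_command", "data": {
  "steps": [
    [0, 0, 0, -0.02, -0.04, 0, 0],
    [0, 0, 0, -0.04, -0.08, 0, 0],
    [0, 0, 0, -0.05, -0.1, 0, 0],
    [0, 0, 0, -0.05, -0.1, 0, 0],
    [0, 0, 0, -0.05, -0.1, 0, 0],
    [0, 0, 0, -0.05, -0.1, 0, 0],
    [0, 0, 0, -0.05, -0.1, 0, 0],
    [0, 0, 0, -0.05, -0.1, 0, 0],
    [0, 0, 0, -0.05, -0.1, 0, 0],
    [0, 0, 0, -0.05, -0.1, 0, 0]
  ]
}}

```text
time_s: 24.3
eef_pos: [0.451, -0.0749, 0.3209]
orientation: [[-0.194, 0.981, 0.001], [0.981, 0.194, -0.0], [-0.0, 0.001, -1.0]]
ft_force: [-0.4, -1.0, -0.4]
gripper_width: 0.0853
grasp_force: 0.0
```

```bash
python3 g.py -.1 0 .33 1.571;python3 - <<'E'
from h import *
import cv2
d=get_image("wrist");a=d["img"][50:290,260:560,::-1];cv2.imwrite("pics/w2.png",cv2.resize(a,None,fx=2.5,fy=2.5,interpolation=cv2.INTER_CUBIC))
cv2.imwrite("pics/top9.png",get_image("top")["img"][:,:,::-1])
E
```

```text
24.3 [ 0.451  -0.0749  0.3209] [ 0.28  0.04 -0.21  1.89  0.01  1.21  0.26] [-0.4 -1.  -0.4] 0.08525074968772182
mill [-0.0953 -0.0004  0.3209] yaw rel 1.572
[0.001  0.0005 0.001 ] [ 0.0004 -0.0047 -0.0092]
```

View pics/w2.png

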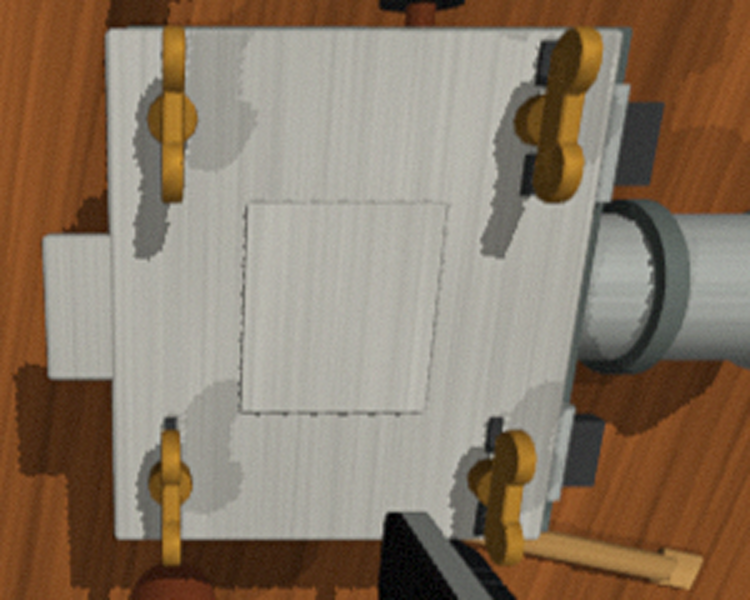

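View pics/top9.png

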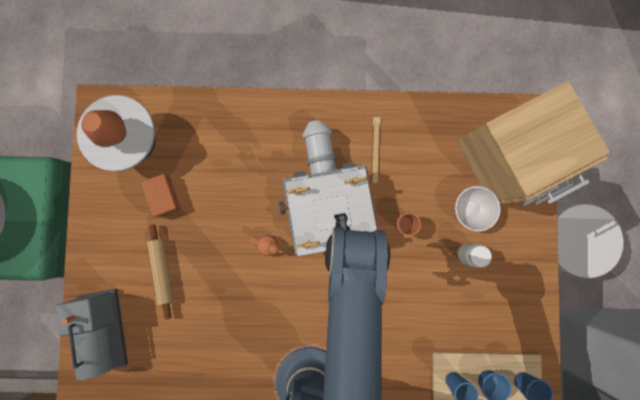

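The cover is shut flat. All four wings (w2 crop: 172,115; 565,115; 171,497; 512,497) lie parallel to the hinge over their ribs, and the bystanders are where they were.

```bash
python3 -c "
from cell import *;print(job_done())"
```

```text
the job is handed in; nothing more can be done
None
```

The cover is closed, and the four wing screws are tightened in cross order (near left, far right, near right, far left) with their wings over the ribs; no bystander was moved, and the job was handed in at about 24 s.

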